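# Set the dust extractor's iris to its rider

### The arm

A 6-joint arm with a two-finger parallel gripper is mounted at the origin on a cart in front of the work surface, level with it; the furniture and walls round the work are solid. World frame = base frame: x ahead of the robot, y to its left, z up, the work surface at z = 0. Lengths are in m, angles in rad, forces in N, time in s.
With the tool pointing down it reaches from about 0.25 to 0.725 m from the base axis. Payload 4 kg.
Tool frame: the origin (TCP) lies at the very end of the fingers, on their centre line; the grasp point (between the pads) lies 19 mm behind it; z points along the fingers, y is the line along which they close (so a half turn about z gives the same grasp; the last joint's range is limited). The gripper opens to 85 mm and grips with 20 to 120 N. Pads are 22 mm wide; open, the fingers measure 114 mm over their backs; the gripper's body (76 mm by 85 mm) begins 54 mm behind the grasp point. The pads swing forward as they close: fully open they stand 13 mm farther back than shut.
Start: joints at [-1.172, 0.241, 0.005, 1.335, 0, 1.571], TCP at [0.194, -0.461, 0.231] pointing down, gripper open.
Joint ranges: [-2.72, 2.72], [-1.05, 1.87], [-1.09, 1.28], [-1.99, 2.15], [-1.42, 1.44], [-3.14, 3.14]. Speed limits (rad/s): [2.79, 2.79, 3.14, 3.14, 3.14, 3.14].

### API

Orientations are given as a unit quaternion [x, y, z, w].
In Python, from workcell import bot, vision, workorder gives the robot as it stands.
- The arm moves only by the shell command python3 -m creep 'ROWS' [OPENING]. ROWS is JSON, a list of rows, each a list of 2 entries, a list of its own where there are three numbers: the shift along the tool's x, y, z in mm, then the turn, a rotation vector about the tool's x, y, z in rad. In form: [[[dx, dy, dz], [wx, wy, wz]], ...]. A call has 1 to 12 rows; each row shifts and turns the commanded pose from where the row before left it, along the tool's axes as they then stand; what a row does not reach is not made up. A row lasts 1/8 s, in which the tool goes at most 62.5 mm and 10.7 degrees, less where a joint would pass 70% of its speed; a pose out of reach is approached as far as the arm can. A call is refused whole if a number of a shift passes 62.5 or a number of a turn 0.188, either way. A call with a gripper value outside its range is refused whole. OPENING is the finger opening in mm, from 0 to 85.4, set as the call begins (- or left out, the last holds). The fingers move at their own pace and stop on an object; the grip force is fixed at half the most. Time passes only in rows, so rows that do not move let the fingers close. It gives the time, the measured TCP pose, the force, the opening and the grip force at its end, in the units of the state.
- bot.get_obs(): the state, without advancing time (a new reading comes with each control period).
- vision.camera(name): name is "side" or "top" or "wrist"; returns a dict with "image" (420x560x3 uint8, blue, green, red), "z_map" (420x560 float32, m along the optical axis (not along the pixel's ray), 0 where there is no reading), "K" (3x3 intrinsics, pixels), "rvec" (rotation vector, rad) and "tvec" (3), from world to camera coordinates, as OpenCV has them; the wrist camera has in their place "tool_from_camera" (4x4, takes a point from camera to tool coordinates, whose origin is the TCP and whose axes are the flange's). Camera axes: x right, y down, z forward; pixel columns grow to the right and rows downward; lengths in m; the calibration is good to about 2 mm. A picture is of the moment at which its call begins: read the wrist's pose just before it.
- workorder.job_done(): hands the job in; it is judged then, once.
Trained networks look in a picture, given as the dict that the camera call returned (one of the last four; its "shot" number tells which), for a name from the list of things; names that differ only in an ending like _2 or _b are one class to them, and where a whole thing is asked for, a point or a joint stands for the part that bears it (a point fixed in the world has none). Each returns a list of dicts, best first, with "score" (0 to 1); they miss things now and then, are a little off and sometimes report something else, mostly with a low value. They report only what shows in the picture. A call takes as long as a camera call.
- vision.spot_in(picture, query): "position" ([column, row] in pixels, amid what is visible of it).
- vision.place_of(picture, query): "position" ([column, row] in pixels: a listed point, or the origin of a listed thing).
The state is a dict: "clock": time; "joint_pos": joint angles; "joint_vel": joint speeds; "tau": joint torques, N m; "eef_pos": TCP position; "tool_rot": TCP orientation; "ft_force": force on the tool from outside, world axes, zero at the start; "ft_torque": the same for the moment, N m; "grip_width": finger opening in m; "grasp_force": force on a finger pad.
Only numpy, scipy, OpenCV 4.12 (cv2) and the standard library are available. Lean on these libraries where they do the work, as an engineer would, in place of code of your own. Each camera call takes 0.05 s, during which the arm holds its last target. There are 200 camera calls.

### The job

Set the suction of the small dust extractor before sanding: push its clamp lever round until it is fully loose, push the iris lever along the scale until its pointer stands at the tip of the little rider on the rim of the scale, then push the clamp lever back until it is fully tight, so that the setting stays. Only push, with the fingertips or the outside of the fingers: do not pinch either lever, do not force the iris round while the clamp is tight, and leave the rider and the other things where they are.

Things in the scene. Friction and masses are not known exactly. Their poses are not given: they have to be found in the camera images.
- extractor: Dust extractor: fixed grey box, 180 mm deep (x), 190 wide (y); a battery sticks out 22 mm behind. Origin: centre of the underside; +x to its back, +y to its left. Deck 60 mm above the bench; in its middle a round iris inlet; a light scale plate (to radius 86 mm) front and right of it. Angles: in this frame about the iris axis, from +x counterclockwise seen from above (180 deg front, 270 right).
- iris_centre (a point): Point on the iris axis (vertical through the extractor's origin), level with the top of the steel iris ring, 78 mm above the bench. Ring: radius 55 mm, 70 to 78 mm above the bench, on a fixed collar of radius 58 mm.
- lever_tab (a point): Middle of the top edge of the iris lever's upright finger tab, 112 mm above the bench, 67 mm from the iris axis. Tab: 12 mm thick along the arc, 16 mm along the radius, from 76 to 112 mm above the bench, rubber-faced (82 to 110 mm) on its two pushing sides. A flat bar 10 mm wide joins it to the ring. Lever and bar pass 3 mm or more above the rider.
- pointer_tip (a point): Point of the flat pointer that sticks out beyond the tab, 80 mm from the iris axis, in line with the tab, 75 mm above the bench.
- rider_tip (a point): Inward point of the setting rider, 80 mm from the iris axis, so that it meets pointer_tip when the iris is set. The rider: a black clip, 13 mm wide, 8 mm high, on the outer edge of the scale (top 68 mm above the bench), at a different place each time, 37 to 63 deg counterclockwise of the lever's place at joint 0. It is stiff and must not be pushed.
- iris_ring (a joint): Angle of the iris ring, rad: 0 (stop) with the lever at 195 deg, iris nearly shut; 1.31 (stop) with it at 270 deg, fully open. Grows as the lever goes counterclockwise seen from above. Starts between 0 and 0.25. With the clamp loose about 2 N at the tab turns it and it stays where it is left; with the clamp tight friction holds it.
- clamp (a joint): Angle of the clamp lever, rad: 0 (stop) fully tight, lever pointing to 100 deg in the extractor's frame; 1.05 (stop) fully loose, pointing to 160 deg. It loosens counterclockwise seen from above; about 3 N at its end turns it and it stays where it is left. It starts tight.
- clamp_axis (a point): Point on the clamp lever's vertical axis, 105 mm above the bench, at the ring's front left (47 mm from the iris axis, at 125 deg), on a dark steel bracket that bridges the ring (92 mm above the bench, out to 78 mm from the iris axis).
- clamp_tip (a point): Middle of the top edge of the clamp lever's outer end, 123 mm above the bench, 48 mm from its axis. The end is a raised black grip with rubber-faced sides: 22 mm long along the lever, 12 mm thick, from 97 to 123 mm above the bench (rubber from 99 to 119 mm).
- enamel_jar: Little enamel jar with a black lid, 44 mm wide, 46 mm high, standing on the back right corner of the extractor's deck; origin under its middle. Leave it.
- sanding_block: Sanding block, 61 x 78 x 22 mm, on the bench to the right of the extractor. Leave it.
- needle_file: Needle file with an orange handle, 132 mm long, on the bench near its front edge. Leave it.
- tweezers: Tweezers, 120 mm long, on the bench. Leave them.
- pin_vice: Pin vice, 84 mm long, on the bench. Leave it.
- caliper: Caliper, 172 mm long, on the bench at the left. Leave it.
- side_cutters: Side cutters with red handles, 124 mm long, on the bench at the right. Leave them.

How it is judged:
On the way, in this order (a step that is already met when the one before it is completed fails the run):
1. the clamp is pushed fully loose (value of joint clamp above 0.9 rad), for 0.1 s.
2. with the clamp loose, the pointer is brought to the rider's tip (horizontal distance between pointer_tip and rider_tip below 0.004 m and value of joint clamp above 0.7 rad), for 0.3 s.
3. with the pointer at the rider, the clamp is pushed fully tight (horizontal distance between pointer_tip and rider_tip below 0.004 m and value of joint clamp below 0.12 rad), for 0.2 s.
At the end, for the whole second after the job is handed in: The pointer's tip is within 4 mm of the rider's tip seen from above, the clamp lever is within 0.12 rad of fully tight, and the ring is at rest (all of step 3 and velocity of joint iris_ring between -0.02 and 0.02 rad/s); the robot touches nothing.
It fails at once if the iris lever is pinched (pressed on both sides at once) (contact force between each of lever_face_a, lever_face_b and the fingers above 2 N).
It fails at once if the clamp lever is pinched (pressed on both sides at once) (contact force between each of clamp_face_a, clamp_face_b and the fingers above 2 N).
It fails at once if the iris is forced round while the clamp is tight (value of joint clamp below 0.3 rad and (velocity of joint iris_ring above 0.25 rad/s or velocity of joint iris_ring below -0.25 rad/s)).
It fails at once if the rider is displaced by more than 3 mm (distance of rider_tip from where it was at the start of the episode above 0.003 m).
It fails at once if another thing is lifted or moved by more than 20 mm (distance of any of enamel_jar, sanding_block, needle_file, tweezers, pin_vice, caliper, side_cutters from where it was at the start of the episode above 0.02 m).
It also fails if it takes over 67 s, if anything falls off the work surface, if the arm or the gripper's body presses on something with over 40 N, if the wrist force passes 120 N, or if a joint passes its speed limit or range.

## Working session

There is one attempt and no reset: what is moved stays moved. The work goes in short steps, Python scripts to look and compute and a shell command to move; the robot and the scene stay as the last step left them, time stands still between calls to the robot, and variables do not carry over. Pictures are saved under pics/ and viewed, at most 10 in all, crops included, and the job is handed in when it is done.

```bash
mkdir -p pics; cat > h.py <<'E'
import numpy as np, cv2
from workcell import bot, vision, workorder
def ray(p,uv):
    R=cv2.Rodrigues(np.array(p["rvec"],float))[0];t=np.array(p["tvec"],float).ravel()
    d=R.T@np.linalg.inv(p["K"])@np.array([uv[0],uv[1],1.]);return -R.T@t,d
def at_z(p,uv,z):
    o,d=ray(p,uv);return o+d*(z-o[2])/d[2]
def depth_pt(p,uv):
    o,d=ray(p,uv);c,r=int(round(uv[0])),int(round(uv[1]));return o+d*np.median(p["z_map"][r-1:r+2,c-1:c+2])
Z=dict(extractor=0,iris_centre=.078,lever_tab=.112,pointer_tip=.075,rider_tip=.068,clamp_axis=.105,clamp_tip=.123,enamel_jar=.06)
E
python3 - <<'E'
from h import *
for n in("top","side"):
    p=vision.camera(n);cv2.imwrite(f"pics/{n}1.png",p["image"])
    for q,z in Z.items():
        for r in vision.place_of(p,q)[:2]:
            uv=r["position"];print(n,q,np.round(uv,1),round(r["score"],2),at_z(p,uv,z).round(4),depth_pt(p,uv).round(3))
print(bot.get_obs())
E
```

```text
top extractor [306.2 196.1] 0.82 [ 0.648  -0.0288  0.    ] [ 0.631 -0.024  0.069]
top extractor [280.6 199. ] 0.28 [0.6447 0.0516 0.    ] [0.616 0.054 0.122]
top iris_centre [308.3 186.3] 0.94 [ 0.6585 -0.0318  0.078 ] [ 0.662 -0.033  0.064]
top iris_centre [297.3 194.6] 0.62 [0.6357 0.0028 0.078 ] [0.628 0.004 0.109]
top lever_tab [323.9 204.6] 0.64 [ 0.5923 -0.0688  0.112 ] [ 0.594 -0.07   0.104]
top pointer_tip [322.5 206.2] 0.71 [ 0.5959 -0.0683  0.075 ] [ 0.592 -0.067  0.091]
top clamp_axis [295.8 196.4] 0.67 [0.6241 0.009  0.105 ] [0.624 0.009 0.107]
top clamp_tip [283.5 196.6] 0.4 [0.6217 0.0448 0.123 ] [0.621 0.045 0.124]
top enamel_jar [327.3 168.6] 0.46 [ 0.714  -0.0953  0.06  ] [ 0.707 -0.092  0.083]
side extractor [258.3 209. ] 0.73 [ 0.664 -0.047  0.   ] [0.636 0.03  0.061]
side iris_centre [260.  190.2] 0.91 [ 0.6525 -0.0354  0.078 ] [ 0.659 -0.052  0.066]
side iris_centre [298.  297.2] 0.65 [0.4503 0.315  0.078 ] [0.463 0.258 0.01 ]
side lever_tab [279.2 177.8] 0.57 [ 0.6036 -0.0635  0.112 ] [ 0.604 -0.065  0.111]
side pointer_tip [285.1 190.5] 0.83 [ 0.5844 -0.0593  0
[... 361 characters left out ...]
int_pos': array([-1.17197563e+00,  2.40571160e-01,  5.02869559e-03,  1.33518200e+00,
       -1.00217622e-06,  1.57076788e+00]), 'joint_vel': array([ 1.61574183e-03,  6.38900113e-04, -5.14708225e-05, -6.08537462e-04,
        6.34961119e-04, -1.46252320e-03]), 'tau': array([ 2.61519172e-04, -3.72197628e+01,  2.52692592e+01,  1.01706406e-03,
        1.26599166e-04, -3.44278163e-06]), 'eef_pos': array([ 0.19417382, -0.46077932,  0.23133186]), 'tool_rot': array([9.80180735e-01, 1.98105340e-01, 6.62642044e-06, 3.53206031e-05]), 'ft_force': array([ 0.63562014, -0.36009916,  0.26051422]), 'ft_torque': array([0.01203987, 0.00657324, 0.02250137]), 'grasp_force': 0.0, 'grip_width': 0.08548082977239119}
```

View pics/top1.png

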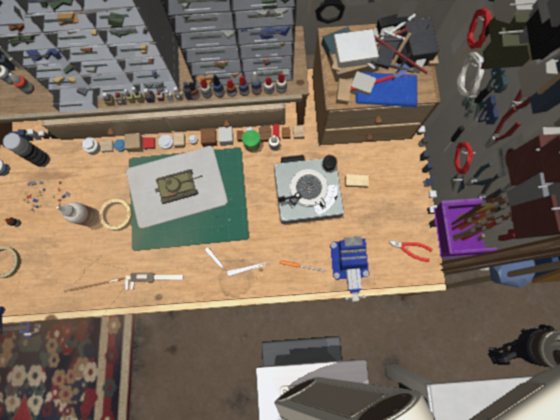

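View pics/side1.png

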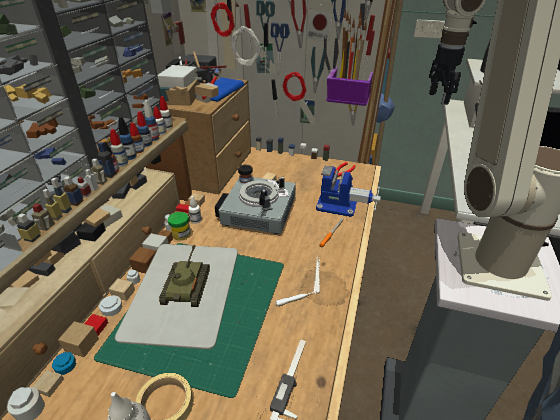

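The top view shows the extractor near px (308,190) with its front facing the robot and its clamp lever at about (284,197). The iris lever is at about (323,205), and a blue vice stands at the front right, at (350,258). In the side view the iris is at about (260,190). Next I raise the tool and move it over for a closer wrist look.

```bash
python3 -m creep '[[[48,-24,-12],[0,0,0]],[[48,-24,-12],[0,0,0]],[[48,-24,-12],[0,0,0]],[[48,-24,-12],[0,0,0]],[[48,-24,-12],[0,0,0]],[[48,-24,-8],[0,0,0]],[[48,-24,0],[0,0,0]],[[48,-24,0],[0,0,0]],[[48,-24,0],[0,0,0]],[[48,-24,0],[0,0,0]],[[0,0,0],[0,0,0]]]' 0
cat >> h.py <<'E'
def wrist(name=None):
    from scipy.spatial.transform import Rotation as Ro
    o=bot.get_obs();p=vision.camera("wrist")
    T=np.eye(4);T[:3,:3]=Ro.from_quat(o["tool_rot"]).as_matrix();T[:3,3]=o["eef_pos"]
    C=np.linalg.inv(T@np.array(p["tool_from_camera"]))
    p["rvec"]=cv2.Rodrigues(C[:3,:3])[0];p["tvec"]=C[:3,3]
    if name:cv2.imwrite("pics/"+name,p["image"])
    return p
def meas(p,qs=Z):
    for q in qs:
        for r in vision.place_of(p,q)[:2]:
            uv=r["position"];print(q,np.round(uv,1),round(r["score"],2),at_z(p,uv,Z[q]).round(4),depth_pt(p,uv).round(3))
E
python3 - <<'E'
from h import *
p=wrist("w1.png");print(p["tool_from_camera"]);meas(p)
E
```

```text
clock: 2.28
eef_pos: [0.545, -0.0503, 0.2982]
tool_rot: [0.98, 0.201, -0.0, -0.0]
ft_force: [0.0, -1.2, -0.5]
grip_width: 0.0001
grasp_force: 0.0
[[ 9.46492703e-06 -9.57976099e-01 -2.86848033e-01  7.24426601e-02]
 [ 9.99999792e-01  1.94179928e-04 -6.15499446e-04  1.13862959e-03]
 [ 6.45333888e-04 -2.86847967e-01  9.57975901e-01 -1.43297863e-01]
 [ 0.00000000e+00  0.00000000e+00  0.00000000e+00  1.00000000e+00]]
extractor [295.5 100.2] 0.95 [ 0.6578 -0.0338  0.    ] [ 0.651 -0.032  0.062]
iris_centre [301.8  91.2] 0.6 [ 0.6612 -0.0346  0.078 ] [ 0.663 -0.035  0.062]
lever_tab [307.3 155.5] 0.62 [ 0.5999 -0.0661  0.112 ] [ 0.6   -0.066  0.112]
lever_tab [261.7 103.6] 0.43 [ 6.294e-01 -1.000e-04  1.120e-01] [0.63  0.    0.107]
pointer_tip [303.6 163.3] 0.82 [ 0.5882 -0.0708  0.075 ] [ 0.59  -0.066  0.109]
pointer_tip [374.2  69.7] 0.21 [ 0.7139 -0.1001  0.075 ] [ 0.706 -0.094  0.105]
rider_tip [341.3 146.1] 0.58 [ 0.6249 -0.1055  0.068 ] [ 0.625 -0.107  0.062]
clamp_axis [257.9 102.1] 0.65 [0.6295 0.0047 0.105 ] [0.629 0.005 0.107]
clamp_tip [405.  128.1] 0.58 [ 0.6649 -0.1454  0.123 ] [ 0.682 -0.184  0.022]
enamel_jar [372.4  64.5] 0.74 [ 0.7221 -0.0987  0.06  ] [ 0.709 -0.09   0.106]
```

View pics/w1.png

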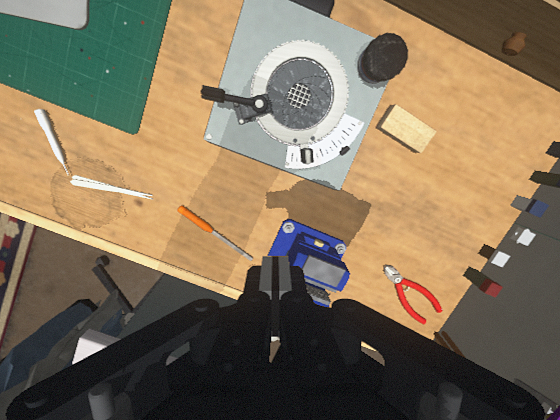

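The wrist view shows the clamp lever from its hub at (258,102) to its grip at (205,93). The iris lever is at (306,156), the rider at (345,150), and the vice stands ahead of the extractor at (310,250). The network's clamp_tip report at (405,128) is the sanding block, so I reject it. Next I get the yaw and the heights from depth.

```bash
python3 - <<'E'
from h import *
p=wrist()
R=cv2.Rodrigues(p["rvec"])[0];zm=p["z_map"]
v,u=np.mgrid[:420,:560];d=np.stack([u,v,np.ones_like(u)],-1)@np.linalg.inv(p["K"]).T*zm[...,None]
W=(d-np.array(p["tvec"]))@R
x,y,z=W[...,0],W[...,1],W[...,2];ok=zm>0
box=ok&(x>.5)&(x<.8)&(y>-.2)&(y<.12)&(v<220)
m=box&(z>.052)&(z<.066)
q=W[m][:,:2].astype(np.float32)*1000
hull=cv2.convexHull(q);print("deck",cv2.minAreaRect(q),cv2.approxPolyDP(hull,8,True).reshape(-1,2).round())
for lo,hi in((.1,.115),(.117,.13)):
    s=box&(z>lo)&(z<hi)&(y>-.08)&(x<.68); n,l,st,c=cv2.connectedComponentsWithStats(s.astype(np.uint8))
    for i in range(1,n):
        if st[i,4]>12:
            P=W[l==i];print(lo,st[i,4],P.mean(0).round(4),cv2.minAreaRect((P[:,:2]*1000).astype(np.float32)))
s=ok&(x>.35)&(x<.56)&(y>-.2)&(y<.0)&(z>.03)&(v<290)&(z<.2)
for zz in(.03,.06,.09,.12):
    k=s&(z>zz)&(v<255)
    if k.any():print("vise>",zz,W[k].min(0).round(3),W[k].max(0).round(3))
print("tip px",at_z(p,(206,93),.123))
E
```

```text
deck ((663.1331176757812, -32.83549499511719), (192.99696350097656, 190.00303649902344), 2.5899317264556885) [[ 719.   64.]
 [ 565.   54.]
 [ 574. -129.]
 [ 704. -126.]
 [ 747.  -86.]
 [ 759.  -24.]]
0.1 455 [0.6255 0.0154 0.1066] ((625.0631103515625, 23.316959381103516), (17.382511138916016, 57.70207977294922), 9.331208229064941)
0.1 164 [ 0.5989 -0.066   0.111 ] ((598.5664672851562, -66.01531982421875), (15.209612846374512, 12.124685287475586), 24.576759338378906)
0.117 273 [0.6181 0.0497 0.1215] ((618.1351928710938, 49.90425109863281), (12.2178955078125, 21.179874420166016), 12.589207649230957)
vise> 0.03 [ 0.453 -0.172  0.03 ] [ 0.495 -0.104  0.116]
vise> 0.06 [ 0.467 -0.17   0.06 ] [ 0.494 -0.104  0.116]
vise> 0.09 [ 0.475 -0.139  0.09 ] [ 0.494 -0.104  0.116]
tip px [0.61495777 0.04990271 0.123     ]
```

```bash
python3 -m creep '[[[46,-19,20],[0,0,0]],[[47,-20,20],[0,0,0]],[[46,-19,20],[0,0,0]],[[0,0,45],[0,0,0]],[[0,0,45],[0,0,0]],[[0,0,40],[0,0,0]],[[0,0,4],[0,0,0]],[[0,0,0],[0,0,0]]]' 0
python3 - <<'E'
from h import *
p=wrist("w2.png");o=bot.get_obs();print(o["eef_pos"],o["tool_rot"],o["joint_pos"])
E
```

```text
clock: 3.78
eef_pos: [0.6495, 0.054, 0.1064]
tool_rot: [0.98, 0.198, 0.001, 0.0]
ft_force: [-0.2, 0.6, -0.0]
grip_width: -0.0003
grasp_force: 0.0
[0.6502888  0.05407451 0.10756395] [9.80218266e-01 1.97911662e-01 1.75344232e-03 2.25822164e-04] [ 8.29832130e-02  6.10304678e-01  2.44631907e-01  1.20158795e+00
 -4.18591032e-05  2.82612120e+00]
```

View pics/w2.png

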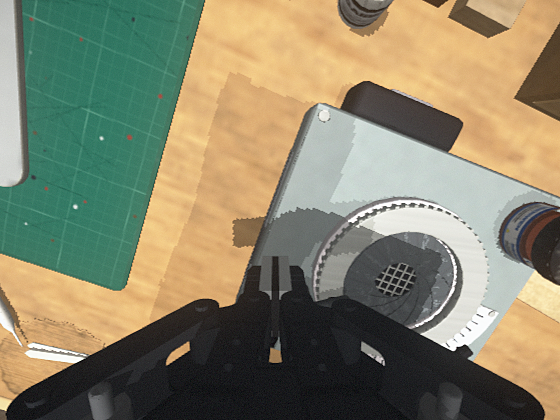

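The fingertips at px (270,260) are clear and behind the clamp grip. Now I push the clamp loose.

```bash
python3 -m creep '[[[-7,-3.5,4],[0,0,0]],[[-6.5,-3.3,0],[0,0,0]],[[-7.5,-2.8,0],[0,0,0]],[[-7.5,-2.8,0],[0,0,0]],[[-7.3,-1.2,0],[0,0,0]],[[-7.3,-1.2,0],[0,0,0]],[[-8.6,1.8,0],[0,0,0]],[[-8.6,1.8,0],[0,0,0]],[[-2,2.4,0],[0,0,0]],[[0,0,0],[0,0,0]]]'
python3 - <<'E'
from h import *
o=bot.get_obs();print(o["eef_pos"],o["ft_force"])
for n in("top","side"):
    p=vision.camera(n);meas(p,["clamp_tip","clamp_axis"])
E
```

```text
clock: 5.08
eef_pos: [0.5881, 0.0387, 0.1021]
tool_rot: [0.98, 0.198, 0.001, -0.001]
ft_force: [1.4, 3.1, 3.2]
grip_width: -0.0003
grasp_force: 1.7
[0.58808053 0.03873921 0.10206236] [1.42566341 3.11216514 3.1819507 ]
clamp_tip [321.8 202.3] 0.61 [ 0.597  -0.0622  0.123 ] [ 0.491 -0.011  0.595]
clamp_tip [278.7 191.8] 0.55 [0.58   0.0205 0.123 ] [0.568 0.063 0.153]
clamp_axis [261.4 191.9] 0.56 [0.6325 0.0093 0.105 ] [0.633 0.007 0.103]
```

```bash
python3 -m creep '[[[-2,2,0],[0,0,0]],[[-1.5,2,0],[0,0,0]],[[0,0,0],[0,0,0]]]'
```

```text
clock: 5.75
eef_pos: [0.5878, 0.0377, 0.1017]
tool_rot: [0.98, 0.2, 0.002, -0.004]
ft_force: [4.6, 14.6, 1.3]
grip_width: 0.0005
grasp_force: 7.6
```

```bash
python3 -m creep '[[[5,-6,0],[0,0,0]],[[5,-6,0],[0,0,0]],[[0,0,-40],[0,0,0]],[[0,0,-50],[0,0,0]],[[-12,20,-30],[0,0,0]],[[-24,39,0],[0,0,0]],[[-24,39,0],[0,0,0]],[[-12,20,0],[0,0,0]],[[0,0,0],[0,0,0]]]'
python3 - <<'E'
from h import *
p=wrist("w3.png");meas(p,["iris_centre","lever_tab","pointer_tip","rider_tip","clamp_axis","clamp_tip","extractor"])
E
```

```text
clock: 6.88
eef_pos: [0.5692, -0.0909, 0.2204]
tool_rot: [0.981, 0.196, -0.001, 0.0]
ft_force: [0.3, 0.7, -0.5]
grip_width: -0.0
grasp_force: 0.0
iris_centre [250.3  89.5] 0.7 [ 0.6584 -0.031   0.078 ] [ 0.66  -0.029  0.061]
iris_centre [170.6 254.4] 0.42 [ 0.4776 -0.0117  0.078 ] [0.435 0.002 0.001]
lever_tab [261.4 170.6] 0.6 [ 0.6003 -0.0666  0.112 ] [ 0.6   -0.067  0.113]
pointer_tip [266.6 181.3] 0.76 [ 0.5872 -0.0756  0.075 ] [ 0.585 -0.076  0.063]
rider_tip [257.1  99.2] 0.62 [ 0.6538 -0.0387  0.068 ] [ 0.654 -0.038  0.061]
rider_tip [311.5 155.8] 0.38 [ 0.6262 -0.107   0.068 ] [ 0.626 -0.108  0.062]
clamp_axis [194.5 103. ] 0.59 [0.6294 0.0043 0.105 ] [0.629 0.004 0.107]
clamp_tip [155.6 152.5] 0.61 [0.5828 0.0166 0.123 ] [0.583 0.017 0.123]
extractor [257.9  99.9] 0.77 [ 0.6574 -0.0339  0.    ] [ 0.654 -0.039  0.062]
extractor [388.1 130.5] 0.35 [ 0.6851 -0.1879  0.    ] [ 0.682 -0.18   0.023]
```

View pics/w3.png

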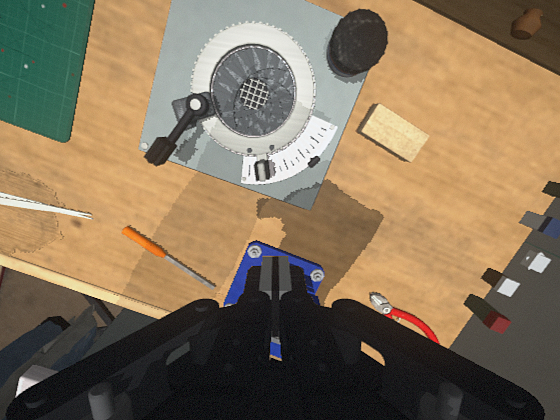

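Clamp is fully loose: its grip at (157,152) lies where expected. The rider is at (314,160) and the iris lever at (262,170). I check the finger outline from depth before descending between the clamp and the lever.

```bash
python3 - <<'E'
from h import *
p=wrist();zm=p["z_map"];v,u=np.mgrid[:420,:560]
T=np.array(p["tool_from_camera"]);d=np.stack([u,v,np.ones_like(u)],-1)@np.linalg.inv(p["K"]).T*zm[...,None]
P=(d@T[:3,:3].T+T[:3,3])[(zm>0)]*1000
P=P[(P[:,2]<4)&(P[:,2]>-90)]
for a in range(-90,4,8):
    q=P[(P[:,2]>=a)&(P[:,2]<a+8)]
    if len(q):print(a,q[:,1].min().round(),q[:,1].max().round(),q[:,0].max().round())
E
```

```text
-90 -61.0 63.0 18.0
-82 -58.0 60.0 18.0
-74 -50.0 53.0 18.0
-66 -44.0 46.0 16.0
-58 -38.0 40.0 14.0
-50 -31.0 33.0 14.0
-42 -15.0 18.0 12.0
-34 -13.0 14.0 11.0
-26 -13.0 14.0 11.0
-18 -13.0 14.0 11.0
-10 -11.0 14.0 11.0
```

```bash
python3 -m creep '[[[16,-22,20],[0,0,0]],[[17,-22,20],[0,0,0]],[[0,0,40],[0,0,0]],[[0,0,40],[0,0,0]],[[0,0,8],[0,0,0]],[[0,0,0],[0,0,0]],[[1,7,0],[0,0,0]],[[1,6.5,0],[0,0,0]],[[-0.8,5.6,0],[0,0,0]],[[-0.8,5.6,0],[0,0,0]],[[0.5,6.8,0],[0,0,0]],[[0.5,6.8,0],[0,0,0]]]'
python3 -m creep '[[[1.4,7.3,0],[0,0,0]],[[0,0,0],[0,0,0]],[[0,0,0],[0,0,0]]]'
python3 - <<'E'
from h import *
p=wrist("w4.png");meas(p,["lever_tab","pointer_tip","rider_tip"]);p=vision.camera("side");meas(p,["lever_tab","pointer_tip","rider_tip"])
E
```

```text
clock: 8.82
eef_pos: [0.5996, -0.0703, 0.093]
tool_rot: [0.98, 0.198, -0.0, -0.0]
ft_force: [-0.1, 3.7, 0.1]
grip_width: 0.0
grasp_force: 1.1
clock: 9.2
eef_pos: [0.6041, -0.077, 0.0932]
tool_rot: [0.98, 0.198, -0.0, 0.001]
ft_force: [0.4, 0.1, 0.2]
grip_width: -0.0001
grasp_force: 0.0
lever_tab [311.5 265.4] 0.73 [ 0.6221 -0.0889  0.112 ] [ 0.622 -0.089  0.113]
pointer_tip [319.7 259.8] 0.84 [ 0.6127 -0.1035  0.075 ] [ 0.626 -0.091  0.111]
rider_tip [332.8 238. ] 0.66 [ 0.6263 -0.1069  0.068 ] [ 0.625 -0.109  0.063]
lever_tab [275.7 172.2] 0.96 [ 0.622  -0.0898  0.112 ] [ 0.622 -0.09   0.112]
lever_tab [291.8 376.9] 0.41 [0.4131 0.505  0.112 ] [0.426 0.45  0.014]
pointer_tip [278.8 181.7] 0.8 [ 0.6152 -0.0989  0.075 ] [ 0.614 -0.094  0.079]
```

View pics/w4.png

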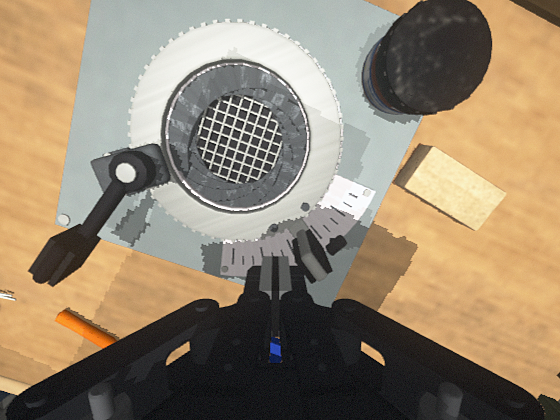

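The lever at (314,255) is about 9° short of the rider at (337,242). I push on a little less than that, back off and look.

```bash
python3 -m creep '[[[1.1,5,0],[0,0,0]],[[1.1,5,0],[0,0,0]],[[0,0,0],[0,0,0]],[[0,0,0],[0,0,0]]]'
python3 -m creep '[[[-4,-8,0],[0,0,0]],[[-4,-8,0],[0,0,0]],[[-10,-8,-35],[0,0,0]],[[-20,0,-35],[0,0,0]],[[-10,16,-20],[0,0,0]],[[0,0,0],[0,0,0]],[[0,0,0],[0,0,0]]]'
python3 - <<'E'
from h import *
p=wrist();meas(p,["iris_centre","lever_tab","pointer_tip","rider_tip"])
cv2.imwrite("pics/w5.png",cv2.resize(p["image"][80:280,180:420],None,fx=3,fy=3,interpolation=2))
p=vision.camera("side");meas(p,["lever_tab","pointer_tip","rider_tip"])
E
```

```text
clock: 10.1
eef_pos: [0.61, -0.085, 0.0932]
tool_rot: [0.98, 0.198, -0.0, 0.0]
ft_force: [0.1, -0.2, -0.4]
grip_width: 0.0
grasp_force: 0.2
clock: 10.98
eef_pos: [0.562, -0.0953, 0.1824]
tool_rot: [0.98, 0.198, -0.001, -0.0]
ft_force: [-0.3, 0.2, -0.0]
grip_width: -0.0001
grasp_force: 0.0
iris_centre [249.8  74.5] 0.92 [ 0.658 -0.035  0.078] [ 0.66  -0.033  0.062]
lever_tab [256.7  90.6] 0.35 [ 0.6467 -0.0474  0.112 ] [ 0.651 -0.042  0.061]
pointer_tip [315.8 158. ] 0.77 [ 0.6206 -0.1085  0.075 ] [ 0.62  -0.11   0.069]
rider_tip [313.6 154.4] 0.66 [ 0.6224 -0.1066  0.068 ] [ 0.624 -0.1    0.111]
rider_tip [316.3 154. ] 0.65 [ 0.6236 -0.1086  0.068 ] [ 0.624 -0.109  0.068]
lever_tab [274.4 170. ] 0.88 [ 0.6293 -0.1005  0.112 ] [ 0.63  -0.102  0.111]
```

View pics/w5.png

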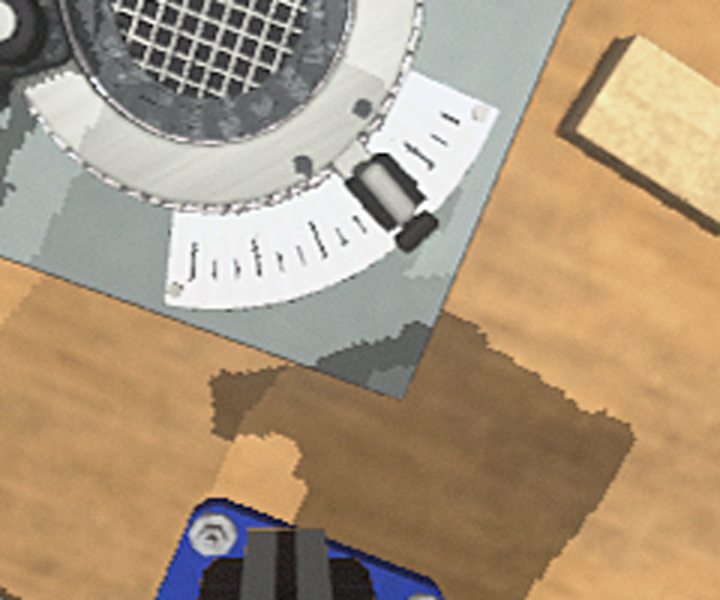

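The pointer is nearly at the rider: in the crop the tab is at (388,190) and the rider at (417,229). I measure the remaining angle from depth.

```bash
cat >> h.py <<'E'
def world(p):
    R=cv2.Rodrigues(p["rvec"])[0];zm=p["z_map"];v,u=np.mgrid[:420,:560]
    d=np.stack([u,v,np.ones_like(u)],-1)@np.linalg.inv(p["K"]).T*zm[...,None];W=(d-np.array(p["tvec"]).ravel())@R;W[zm==0]=9;return W
def angs():
    p=wrist();W=world(p);g=p["image"].max(-1)
    for C in ((.658,-.034),(.6595,-.035)):
        dx=W[...,:2]-C;r=np.hypot(dx[...,0],dx[...,1]);a=np.degrees(np.arctan2(dx[...,1],dx[...,0]))%360
        s=(a>200)&(a<285)
        t=s&(W[...,2]>.106)&(W[...,2]<.118)&(r>.055)&(r<.08)
        k=s&(W[...,2]>.059)&(W[...,2]<.073)&(r>.0815)&(r<.1)&(g<70)
        for n,m in(("tab",t),("rider",k)):
            if m.sum()<5:print(n,m.sum());continue
            c=W[m].mean(0);mid=(a[m].min()+a[m].max())/2
            print(n,m.sum(),c.round(4),"r",(np.hypot(*(c[:2]-C))).round(4),"ang",np.degrees(np.arctan2(c[1]-C[1],c[0]-C[0])).round(2)%360,mid.round(2))
    return p
E
python3 -c "
from h import *
p=angs();W=world(p)
q=W[(W[...,0]>.64)&(W[...,0]<.68)&(abs(W[...,2]-.0775)<.003)]
# ring fit
m=(abs(W[...,2]-.078)<.003)&(np.hypot(W[...,0]-.658,W[...,1]+.034)<.06)&(np.hypot(W[...,0]-.658,W[...,1]+.034)>.03)
h=cv2.convexHull((W[m][:,:2]*1000).astype(np.float32));print(m.sum(),cv2.fitEllipse(h))
"
```

```text
tab 367 [ 0.6287 -0.0938  0.1115] r 0.0666 ang 243.9 243.75
rider 70 [ 0.6224 -0.1111  0.0683] r 0.085 ang 245.20999999999998 245.26
tab 367 [ 0.6287 -0.0938  0.1115] r 0.0664 ang 242.35 242.1
rider 70 [ 0.6224 -0.1111  0.0683] r 0.0847 ang 244.0 244.07
8462 ((656.6793823242188, -33.97438049316406), (110.62850952148438, 112.8612289428711), 162.7398223876953)
```

```bash
python3 -m creep '[[[10,-16,20],[0,0,0]],[[20,0,35],[0,0,0]],[[10,8,35],[0,0,0]],[[0,0,0],[0,0,0]],[[4,7,0],[0,0,0]],[[3,7,0],[0,0,0]],[[1,2,0],[0,0,0]],[[0.6,0.7,0],[0,0,0]],[[0.6,0.7,0],[0,0,0]],[[0,0,0],[0,0,0]],[[0,0,0],[0,0,0]]]'
python3 -m creep '[[[-4,-8,0],[0,0,0]],[[-4,-8,0],[0,0,0]],[[-10,-8,-35],[0,0,0]],[[-20,0,-35],[0,0,0]],[[-10,16,-20],[0,0,0]],[[0,0,0],[0,0,0]],[[0,0,0],[0,0,0]]]'
python3 -c "
from h import *
p=angs();meas(p,['pointer_tip','rider_tip','clamp_tip','clamp_axis'])"
```

```text
clock: 12.85
eef_pos: [0.6114, -0.0854, 0.0932]
tool_rot: [0.98, 0.198, -0.0, 0.0]
ft_force: [-0.6, 0.6, 1.7]
grip_width: 0.0001
grasp_force: 0.8
clock: 13.72
eef_pos: [0.5637, -0.0961, 0.1823]
tool_rot: [0.98, 0.198, -0.001, -0.0]
ft_force: [-0.1, 0.6, 0.2]
grip_width: 0.0004
grasp_force: 0.0
tab 372 [ 0.6298 -0.0942  0.1115] r 0.0665 ang 244.91 244.8
rider 72 [ 0.6223 -0.1111  0.0682] r 0.0849 ang 245.16 245.33
tab 372 [ 0.6298 -0.0942  0.1115] r 0.0663 ang 243.37 243.12
rider 70 [ 0.6223 -0.1112  0.0682] r 0.0848 ang 243.97 244.13
pointer_tip [312.9 155.2] 0.58 [ 0.6235 -0.106   0.075 ] [ 0.623 -0.107  0.068]
rider_tip [314.7 154.1] 0.65 [ 0.6247 -0.1081  0.068 ] [ 0.625 -0.108  0.067]
clamp_tip [126.7 146.5] 0.78 [0.5819 0.0178 0.123 ] [0.582 0.017 0.124]
clamp_axis [175.8  87.3] 0.76 [0.6293 0.0045 0.105 ] [0.629 0.004 0.107]
clamp_axis [409.  341.5] 0.56 [ 0.5101 -0.249   0.105 ] [ 0.59  -0.129  0.251]
```

The pointer is within about 1 mm of the rider. Now I push the clamp back tight.

```bash
python3 -m creep '[[[19,-35,0],[0,0,0]],[[18.5,-35,0],[0,0,0]],[[0,0,40],[0,0,0]],[[0,0,37],[0,0,0]],[[0,0,2],[0,0,0]],[[0,0,0],[0,0,0]],[[5.1,-5.7,0],[0,0,0]],[[5.1,-5.7,0],[0,0,0]],[[2.8,-5.6,0],[0,0,0]],[[2.8,-5.6,0],[0,0,0]],[[2.8,-5.6,0],[0,0,0]],[[0,0,0],[0,0,0]]]'
python3 -m creep '[[[5,-4.4,0],[0,0,0]],[[5.1,-4.4,0],[0,0,0]],[[5.1,-4.4,0],[0,0,0]],[[5.7,-2.2,0],[0,0,0]],[[5.7,-2.2,0],[0,0,0]],[[5.7,-2.2,0],[0,0,0]],[[2,0.3,0],[0,0,0]],[[0,0,0],[0,0,0]]]'
```

```text
clock: 15.48
eef_pos: [0.5775, 0.0165, 0.1041]
tool_rot: [0.98, 0.199, -0.0, -0.001]
ft_force: [-0.4, 0.1, -0.6]
grip_width: 0.0001
grasp_force: 0.0
clock: 16.48
eef_pos: [0.6013, 0.0473, 0.1041]
tool_rot: [0.98, 0.198, -0.001, -0.001]
ft_force: [-2.3, -0.7, 0.6]
grip_width: 0.0001
grasp_force: 1.6
```

```bash
python3 -m creep '[[[1.5,0.4,0],[0,0,0]],[[1.5,0.4,0],[0,0,0]],[[0,0,0],[0,0,0]]]'
```

```text
clock: 16.85
eef_pos: [0.6016, 0.0473, 0.104]
tool_rot: [0.98, 0.198, -0.003, -0.001]
ft_force: [-10.2, -0.9, 4.7]
grip_width: 0.0
grasp_force: 5.1
```

The clamp is on its stop: about 10 N with no motion. I back off and check.

```bash
python3 -m creep '[[[-8,-1,0],[0,0,0]],[[-10,-1,0],[0,0,0]],[[0,0,-45],[0,0,0]],[[0,0,-45],[0,0,0]],[[-20,35,-10],[0,0,0]],[[-25,35,0],[0,0,0]],[[0,35,0],[0,0,0]],[[0,0,0],[0,0,0]],[[0,0,0],[0,0,0]]]'
python3 -c "
from h import *
p=angs();meas(p,['pointer_tip','rider_tip','clamp_tip','clamp_axis']);cv2.imwrite('pics/w6.png',p['image'])
W=world(p);m=(W[...,2]>.117)&(W[...,2]<.13)&(W[...,0]<.66)&(W[...,0]>.56)&(W[...,1]>-.02)&(W[...,1]<.08);print(m.sum(),W[m].mean(0),cv2.minAreaRect((W[m][:,:2]*1000).astype(np.float32)),bot.get_obs()['eef_pos'])"
```

```text
clock: 17.98
eef_pos: [0.5868, -0.0718, 0.2043]
tool_rot: [0.98, 0.198, 0.0, -0.0]
ft_force: [0.6, 0.1, -0.2]
grip_width: 0.0004
grasp_force: 0.0
tab 282 [ 0.6299 -0.0939  0.1114] r 0.0662 ang 244.88 244.87
rider 27 [ 0.6214 -0.1126  0.0683] r 0.0867 ang 245.04000000000002 245.13
tab 282 [ 0.6299 -0.0939  0.1114] r 0.066 ang 243.32999999999998 243.17
rider 27 [ 0.6214 -0.1126  0.0683] r 0.0865 ang 243.86 243.94
pointer_tip [325.1 187.5] 0.87 [ 0.6236 -0.1081  0.075 ] [ 0.628 -0.099  0.112]
clamp_tip [133.8 123.2] 0.86 [0.6178 0.051  0.123 ] [0.618 0.051 0.124]
clamp_axis [208.1 135. ] 0.82 [0.629  0.0022 0.105 ] [0.629 0.002 0.108]
515 [0.61859812 0.04935066 0.12154462] ((618.3505859375, 49.758792877197266), (12.138937950134277, 21.870546340942383), 13.252725601196289) [ 0.58676969 -0.07110382  0.20436484]
```

View pics/w6.png

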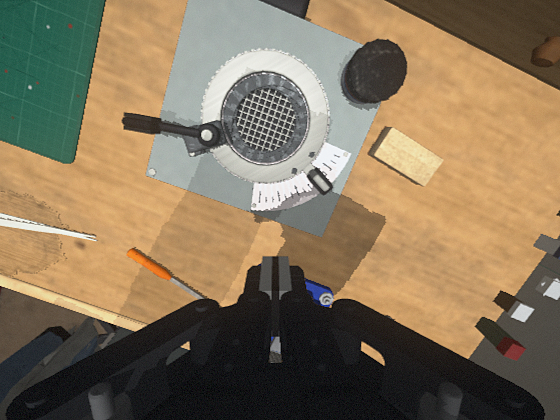

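The clamp grip at (135,123) is back where it started, so it is tight. The lever at (319,180) points at the rider, and the robot is clear of everything.

```bash
python3 -c "
from workcell import workorder
print(workorder.job_done())"
```

```text
the job is handed in; nothing more can be done
None
```

I loosened the clamp, set the iris pointer to within about 1 mm of the rider's tip by my own measurement, and pushed the clamp back tight against its stop; the job is handed in, but no verdict came back.

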